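# Slide the heating plate into full contact on the board preheater

## Task

Fit the aluminium heating plate with the green handle to the board preheater: lay its ground underside on the open front end of the copper heater face, press it down gently against the springs until its edges clear the two steel keeper lips, and slide it under them until it has pushed the brass seat pin of the red stop fully in. Leave it there, let go, held flat on the heater in full contact; do not force anything, and leave the brass plate, jar, screwdriver and parts tray alone.

Things in the scene. Friction and masses are not known exactly. Their poses are not given: they have to be found in the camera images.
- module_grip (a point): Grip point on the upright green handle of the aluminium heating plate to be fitted (loose, 0.14 to 0.24 kg). The handle is 20 (x) by 14 (y) by 46 mm tall; this point is on its axis, 40 mm above the plate's underside, 30 mm above its top face, 16 mm below the handle's top. z up, x towards the plate's leading end. Fingertips kept 8 mm or more above the plate's top face pass over the keeper lips.
- module_lead (a point): Middle of the lower edge of the plate's leading end (the end that goes in first), 28 mm ahead (+x) of the grip point. The plate is 80 (x) by 60 (y) by 10 mm thick, handle 12 mm ahead of its centre, dark pocket on top behind the handle. It starts on the blue mat, 6 mm thick, beside a brass plate, in either order, about 120 mm apart.
- other_grip (a point): Same grip point on the other heating plate: same shape, brass with a black handle. It stays on the mat.
- preheater: Fixed grey preheater, 100 mm wide, 28 mm high, from x = -75 to 110 mm; origin on the bench, z up, x = direction of sliding in (away from the robot, turned up to 0.3 rad). A red stop lies across its far end, its face clamped anywhere from x = 70 to 94 mm, different each time and not measured: it must be felt. It does not give; do not push hard.
- mouth (a point): Where the two steel keeper lips begin: midway between them, at the height of their underside (53 mm over the bench), above the preheater's origin, same axes. The lips run from here 100 mm along +x, are 5 mm thick and 50 mm apart; the side rails below them are 65 mm apart, with flared guides (to 76 mm) over the 26 mm before the mouth.
- heater: Copper heater face, 58 mm wide, x = -60 to 100 mm (open from above before the mouth at x = 0). Origin on its top, over the preheater's origin, same axes. Untouched, its top is 46 mm over the bench; it sinks on springs from 5.5 N on, 2.5 N per mm, to a hard limit at 7 mm (23 N). A plate on it must sink over 3 mm (13 N) to pass under the lips, which then hold it down. Sliding friction about 0.2.
- stop_pin (a joint): Brass seat pin in the middle of the red stop's face: it stands 4 mm out (value 0) and is pushed in along the preheater's +x by the plate's leading end; 0.004 m is fully in, the plate then meets the stop's face. Spring force 0.5 to 1.5 N.
- jar: Small closed jar, 44 mm across and 45 mm tall, origin at the centre of its underside. Bystander.
- driver: Orange-handled screwdriver lying on the bench, 150 mm long. Bystander.
- tray: White parts tray with circuit boards, 120 by 90 by 18 mm, origin at the centre of its underside. Bystander.

How it is judged:
By the outcome, as a careful person would: the job done as asked, in the order asked, and still so for the second after the job is handed in, with the robot touching nothing.
It also fails if it takes over 48 s, if anything falls off the work surface, if the arm or the gripper's body presses on something with over 40 N, if the wrist force passes 120 N, or if a joint passes its speed limit or range.

## Robot

A 7-joint arm with a two-finger parallel gripper is mounted at the origin on the work surface. World frame = base frame: x ahead of the robot, y to its left, z up, the work surface at z = 0. Lengths are in m, angles in degrees, forces in N, time in s.
With the tool pointing down it reaches from about 0.4 to 0.85 m from the base axis. Payload 6.9 kg.
Tool frame: the origin (TCP) lies at the very end of the fingers, on their centre line; the grasp point (between the pads) lies 19 mm behind it; z points along the fingers, y is the line along which they close (so a half turn about z gives the same grasp; the last joint's range is limited). The gripper opens to 85 mm and grips with 20 to 120 N. Pads are 22 mm wide; open, the fingers measure 114 mm over their backs; the gripper's body (76 mm by 85 mm) begins 54 mm behind the grasp point. The pads swing forward as they close: fully open they stand 13 mm farther back than shut.
Start: joints at [-65.117, 29.078, -13.613, 85.955, 7.202, 65.827, -8.869], TCP at [0.202, 0.592, 0.231] pointing down, gripper open.
Joint ranges: [-176.47, 176.47], [-13.61, 117.27], [-81.72, 77.17], [0.22, 143.17], [-87.28, 267.28], [10, 112.55], [-165.47, 165.47]. Speed limits (degrees/s): [136.94, 136.94, 180, 180, 180, 180, 180].

## Interface

Orientations are given as a 3x3 rotation matrix whose columns are the frame's x, y, z axes.
In Python, from plant import robot gives the robot as it stands.
- The arm moves only by the tool move_arm, never from a script. Its argument "commands" is a list of rows, each a list of 3 entries, a list of its own where there are three numbers: the shift along the tool's x, y, z in cm, then the turn, a rotation vector about the tool's x, y, z in rad, then the finger opening in cm, from 0 to 8.54. In form: [[[dx, dy, dz], [rx, ry, rz], hand], ...]. A call has 1 to 8 rows; each row is the pose to reach, as a shift and turn from the pose commanded when the call began, along the tool's axes at that moment; what a row does not reach only later rows make up. A row lasts 1/8 s, in which the tool goes at most 62.5 mm and 10.7 degrees, less where a joint would pass 70% of its speed; a pose out of reach is approached as far as the arm can. A call with a gripper value outside its range is refused whole. The fingers move at their own pace and stop on an object; "squeeze" is the grip in N (left out, the last holds). Time passes only in rows, so rows that repeat a pose let the fingers close. It gives the time, the measured TCP pose, the force, the opening and the grip force at its end, in the units of the state.
- robot.read_state(): the state, without advancing time (a new reading comes with each control period).
- robot.read_camera(name): name is "scene" or "top" or "wrist"; returns a dict with "frame" (384x512x3 uint8, red, green, blue), "fx", "fy", "cx", "cy" (pixels), "rvec" (rotation vector, rad) and "tvec" (3), from world to camera coordinates, as OpenCV has them; the wrist camera has in their place "tool_from_camera" (4x4, takes a point from camera to tool coordinates, whose origin is the TCP and whose axes are the flange's). Camera axes: x right, y down, z forward; pixel columns grow to the right and rows downward; lengths in m; the calibration is good to about 2 mm. The wrist camera is an equidistant fisheye: a pixel r from the principal point sees the ray r / f radians off the axis. A picture is of the moment at which its call begins: read the wrist's pose just before it. There is no depth.
- robot.job_done(): hands the job in; it is judged then, once.
The state is a dict: "t": time; "qpos": joint angles; "qvel": joint speeds; "joint_efforts": joint torques, N m; "eef_pos": TCP position; "orientation": TCP orientation; "contact_force": force on the tool from outside, world axes, zero at the start; "wrist_torque": the same for the moment, N m; "opening": opening from 0.0 (shut) to 1.0 (fully open); "finger_force": force on a finger pad.
Only numpy, scipy, OpenCV 4.12 (cv2) and the standard library are available. Lean on these libraries where they do the work, as an engineer would, in place of code of your own. Each camera call takes 0.05 s, during which the arm holds its last target. There are 200 camera calls.

## Working session

There is one attempt and no reset: what is moved stays moved. The work goes in short steps, Python scripts to look and compute and a tool call to move; the robot and the scene stay as the last step left them, time stands still between calls to the robot, and variables do not carry over. Pictures are saved under pics/ and viewed, at most 10 in all, crops included, and the job is handed in when it is done.

Besides the shell and the picture viewer there is one more tool, called after "Emit:" as name(argument=value, ...) on one line, values as JSON. move_arm: Moves the arm, as the interface text tells. Its arguments: {"type":"object","properties":{"commands":{"type":"array"},"squeeze":{"type":"number"}},"required":["commands"]}

```bash
mkdir -p pics; ls
python3 - <<'E'
from plant import robot
import cv2,numpy as np
s=robot.read_state();print({k:np.round(v,3).tolist() for k,v in s.items()})
fr=[]
for n in("scene","top"):
    c=robot.read_camera(n);np.savez(n+".npz",**c);fr.append(c["frame"]);print(n,c["fx"],c["cx"],c["cy"],c["rvec"],c["tvec"])
cv2.imwrite("pics/a.png",fr[0][:,:,::-1]);cv2.imwrite("pics/b.png",cv2.resize(fr[1][:,:,::-1],(800,600)))
E
```

```text
pics
{'t': 0.0, 'qpos': [-65.115, 29.126, -13.607, 86.008, 7.204, 65.828, -8.87], 'qvel': [-0.122, 0.011, 0.051, 0.002, -0.028, -0.083, 0.062], 'joint_efforts': [0.001, -62.061, -2.187, -24.965, 0.013, 0.012, 0.0], 'eef_pos': [0.202, 0.591, 0.23], 'orientation': [[-0.946, 0.323, -0.001], [0.323, 0.946, -0.002], [-0.0, -0.002, -1.0]], 'contact_force': [-0.551, 1.14, -0.31], 'wrist_torque': [0.013, 0.009, -0.036], 'finger_force': 0.0, 'opening': 0.999}
scene 391.9218838123052 256.1796248209433 191.50111389147537 [ 1.33059326  2.06600722 -1.01346065] [ 0.1997449  -0.27815397  1.39477311]
top 365.26367475328124 253.70792624330687 194.9616253430534 [ 2.17607485 -2.18950965  0.0460828 ] [0.04820202 0.6091336  0.95261205]
```

View pics/a.png

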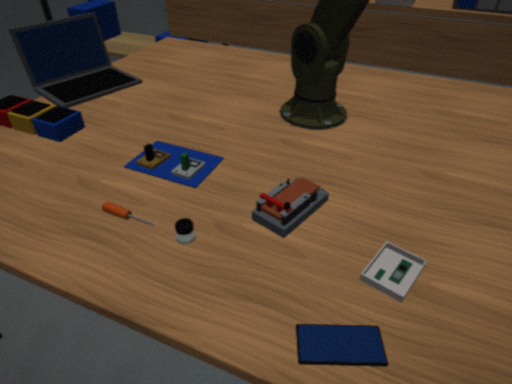

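View pics/b.png

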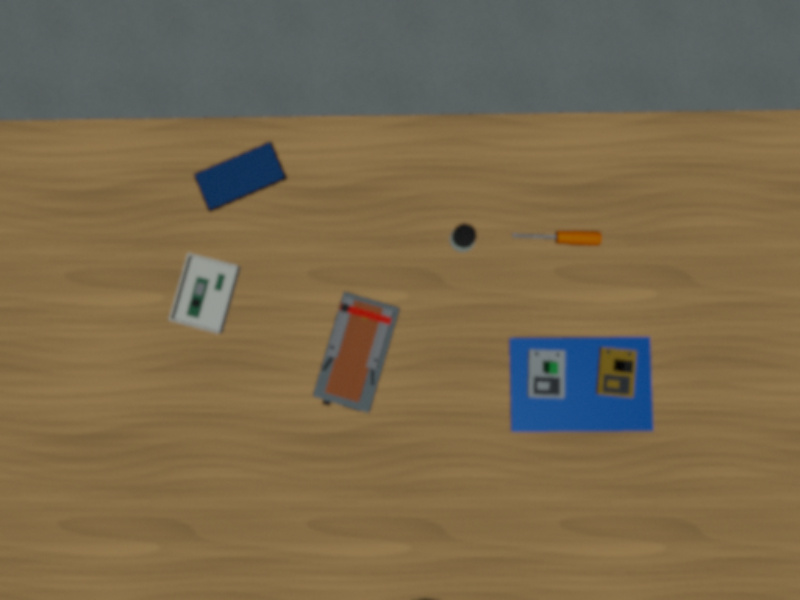

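The scene camera shows the robot at the back, with the mat at (175,163), the green handle at (185,160), the brass plate at (152,155) and the preheater at (290,205). In the top view (800x600 scale) world +x points up and +y points left. The aluminium plate is at (547,373) with its green handle at (551,367), the brass plate is at (617,372), and the preheater runs from (345,405) to (370,300) with the red stop at (367,314).

```bash
cat > h.py <<'E'
import cv2,numpy as np
from plant import robot
class Cam:
    def __init__(s,c,st=None):
        s.f=c["frame"];s.fx,s.fy,s.cx,s.cy=[float(c[k]) for k in("fx","fy","cx","cy")]
        s.hsv=cv2.cvtColor(s.f,cv2.COLOR_RGB2HSV)
        s.fish=st is not None
        if s.fish:
            T=np.array(c["tool_from_camera"]);R=np.array(st["orientation"])
            s.R=R@T[:3,:3];s.o=R@T[:3,3]+np.array(st["eef_pos"])
        else:
            R=cv2.Rodrigues(np.array(c["rvec"]))[0];s.R=R.T;s.o=-R.T@np.array(c["tvec"]).ravel()
    def ray(s,u,v):
        a=np.array([(u-s.cx)/s.fx,(v-s.cy)/s.fy])
        if s.fish:
            r=np.linalg.norm(a)+1e-9;d=np.r_[a/r*np.sin(r),np.cos(r)]
        else: d=np.r_[a,1]
        return s.R@d
    def on(s,uv,z):
        d=s.ray(*uv);return s.o+d*(z-s.o[2])/d[2]
    def mask(s,lo,hi,box=None):
        m=cv2.inRange(s.hsv,np.array(lo),np.array(hi))
        if box is not None:
            k=np.zeros_like(m);x0,y0,x1,y1=box;k[y0:y1,x0:x1]=255;m&=k
        return m
def big(m):
    return max(cv2.findContours(m,cv2.RETR_EXTERNAL,cv2.CHAIN_APPROX_NONE)[0],key=cv2.contourArea)
def tri(a,ua,b,ub):
    da,db=a.ray(*ua),b.ray(*ub);A=np.c_[da,-db];t=np.linalg.lstsq(A,b.o-a.o,rcond=None)[0]
    p,q=a.o+da*t[0],b.o+db*t[1];return (p+q)/2,np.linalg.norm(p-q)
def wrist():
    st=robot.read_state();return Cam(robot.read_camera("wrist"),st),st
E
python3 - <<'E'
from h import *
np.set_printoptions(precision=4,suppress=True)
top=Cam(dict(np.load("top.npz")));sc=Cam(dict(np.load("scene.npz")))
print("cam",top.o,sc.o)
def rect(c,m,z,n):
    r=cv2.minAreaRect(big(m));b=cv2.boxPoints(r);print(n,np.round(b,1).tolist(),"ctr",c.on(r[0],z));print(np.array([c.on(p,z)[:2] for p in b]));return r
rect(top,top.mask((105,150,60),(130,255,255),(300,200,440,290)),.006,"mat")
g1=rect(top,top.mask((45,100,40),(80,255,255),(330,220,370,250)),.062,"green")
g2=rect(sc,sc.mask((45,100,40),(80,255,255),(170,140,205,185)),.062,"green sc")
print(tri(top,g1[0],sc,g2[0]))
m=top.mask((0,0,110),(180,70,255),(334,220,366,258));rect(top,m,.016,"alu")
rect(top,top.mask((5,120,50),(14,255,255),(195,180,265,270)),.046,"copper")
rect(top,top.mask((0,200,100),(4,255,255),(195,180,265,270)),.06,"red")
rect(top,top.mask((90,10,40),(130,110,255),(195,180,265,270)),.028,"grey")
cv2.imwrite("pics/c.png",cv2.resize(top.f[180:270,190:270,::-1],(528,594),interpolation=cv2.INTER_CUBIC))
E
```

```text
cam [0.5516 0.0278 0.9878] [1.243  0.3433 0.6323]
mat [[327.0, 217.0], [416.0, 217.0], [416.0, 274.0], [327.0, 274.0]] ctr [ 0.4736 -0.2675  0.006 ]
[[ 0.5498 -0.151 ]
 [ 0.5485 -0.3872]
 [ 0.3984 -0.3824]
 [ 0.3991 -0.1484]]
green [[349.0, 232.0], [356.0, 232.0], [356.0, 238.0], [349.0, 238.0]] ctr [ 0.5044 -0.2038  0.062 ]
[[ 0.512  -0.1953]
 [ 0.5119 -0.2128]
 [ 0.4969 -0.2124]
 [ 0.497  -0.1949]]
green sc [[179.8000030517578, 158.10000610351562], [183.39999389648438, 152.0], [186.60000610351562, 154.0], [183.0, 160.0]] ctr [ 0.5094 -0.2044  0.062 ]
[[ 0.5218 -0.2072]
 [ 0.492  -0.215 ]
 [ 0.4968 -0.2015]
 [ 0.5263 -0.1941]]
(array([ 0.505 , -0.2059,  0.0588]), np.float64(0.0028874193471826715))
alu [[338.0, 224.0], [360.0, 224.0], [360.0, 253.0], [338.0, 253.0]] ctr [ 0.493 -0.206  0.016]
[[ 0.5312 -0.1778]
 [ 0.5309 -0.2357]
 [ 0.4549 -0.234 ]
 [ 0.4552 -0.1764]]
copper [[208.3000030517578, 250.39999389648438], [223.10000610351562, 198.60000610351562], [243.6999969482422, 204.5], [228.89999389648438, 256.29998779296875]] ctr [0.5246 0.1157 0.046 ]
[[0.4661 0.1613]
 [0.5989 0.1232]
 [0.5833 0.0699]
 [0.4509 0.1083]]
red [[222.60000610351562, 199.39999389648438], [223.60000610351562, 195.8000030517578], [248.60000610351562, 202.60000610351562], [247.6999969482422, 206.1999969482422]] ctr [0.5919 0.0898 0.06  ]
[[0.5963 0.123 ]
 [0.6053 0.1205]
 [0.5875 0.0567]
 [0.5785 0.0592]]
grey [[200.6999969482422, 253.5], [216.8000030517578, 199.10000610351562], [250.6999969482422, 209.10000610351562], [234.60000610351562, 263.6000061035156]] ctr [0.5139 0.1182 0.028 ]
[[0.4563 0.1838]
 [0.5987 0.1416]
 [0.5717 0.0523]
 [0.4301 0.095 ]]
```

View pics/c.png

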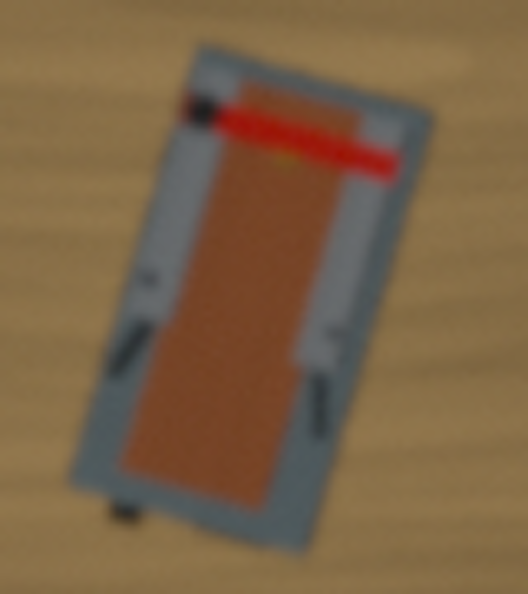

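The top-view crop confirms the preheater layout: copper front edge at about (190,490), lips starting at about (165,320) and (300,365), and the stop pin at (288,158). The mouth works out at about (0.516, 0.118) with yaw -16°, and the green handle at about (0.505, -0.205) with yaw close to 0. I'll look at the preheater from above on the way.

Emit:
move_arm(commands=[[[-43.4, -34.9, 0], [0, 0, -0.047], 8.5], [[-43.4, -34.9, 0], [0, 0, -0.047], 8.5], [[-43.4, -34.9, 0], [0, 0, -0.047], 8.5], [[-43.4, -34.9, 0], [0, 0, -0.047], 8.5], [[-43.4, -34.9, 0], [0, 0, -0.047], 8.5], [[-43.4, -34.9, 0], [0, 0, -0.047], 8.5], [[-43.4, -34.9, 0], [0, 0, -0.047], 8.5], [[-43.4, -34.9, 0], [0, 0, -0.047], 8.5]])

```text
t: 1.1
eef_pos: [0.4701, 0.1673, 0.2312]
orientation: [[-0.961, 0.278, -0.0], [0.278, 0.961, 0.0], [0.0, 0.0, -1.0]]
contact_force: [0.5, 1.4, 0.6]
opening: 0.996
finger_force: 0.0
```

Emit:
move_arm(commands=[[[0, 0, 0], [0, 0, 0], 8.5]])

```text
t: 1.23
eef_pos: [0.4717, 0.1635, 0.2309]
orientation: [[-0.958, 0.287, 0.0], [0.287, 0.958, -0.003], [-0.001, -0.002, -1.0]]
contact_force: [-0.4, 1.0, 0.5]
opening: 0.997
finger_force: 0.0
```

Run:
```python
from h import *
np.set_printoptions(precision=4,suppress=True)
w,st=wrist();np.savez("w1.npz",R=w.R,o=w.o,f=w.f,p=[w.fx,w.cx,w.cy])
print(st["eef_pos"],w.o,w.R,w.fx)
cv2.imwrite("pics/d.png",cv2.resize(w.f[:,:,::-1],(800,600)))
```

```text
[0.4717 0.1635 0.2309] [0.3978 0.1857 0.3727] [[ 0.2885  0.9119  0.2918]
 [ 0.9575 -0.2741 -0.0902]
 [-0.0023  0.3054 -0.9522]] 297.3186396354542
```

View pics/d.png

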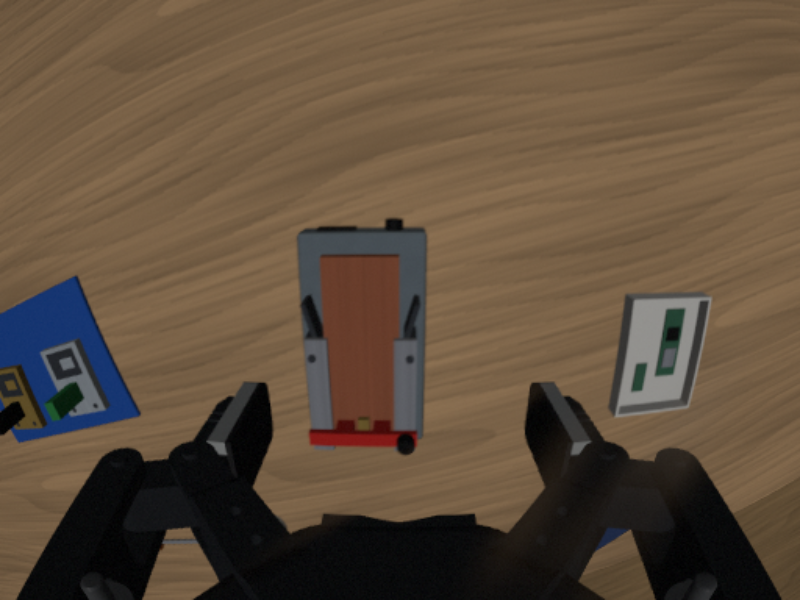

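The wrist view shows the whole preheater. The copper front corners are at (321,255) and (399,255), the lip starts at row 339 (x 327 and 394), the brass pin is at (363,424), and the red stop is at row 437. Next I'll measure the copper edges and lips in this view.

Run:
```python
from h import *
np.set_printoptions(precision=4,suppress=True)
d=np.load("w1.npz")
w=Cam.__new__(Cam);w.R,w.o,w.f=d["R"],d["o"],d["f"];w.fx,w.cx,w.cy=d["p"];w.fy=w.fx;w.fish=True;w.hsv=cv2.cvtColor(w.f,cv2.COLOR_RGB2HSV)
m=w.mask((2,110,60),(14,255,255),(195,155,268,280))
L=[];Rr=[]
for r in range(168,212):
    xs=np.nonzero(m[r])[0]
    L.append(w.on((xs.min()-.5,r),.046)[:2]);Rr.append(w.on((xs.max()+.5,r),.046)[:2])
def fit(P):
    v=cv2.fitLine(np.float32(P),cv2.DIST_HUBER,0,.01,.01).ravel();
    if v[0]<0:v[:2]*=-1
    return v
a,b=fit(L),fit(Rr);print("yaws",np.degrees(np.arctan2([a[1],b[1]],[a[0],b[0]])),a[2:],b[2:])
F=[]
for c in range(212,250):
    ys=np.nonzero(m[:,c])[0];F.append(w.on((c,ys.min()-.5),.046)[:2])
f=fit(F) ;print("front dir",np.degrees(np.arctan2(f[1],f[0])),f[2:])
yaw=np.mean(np.arctan2([a[1],b[1]],[a[0],b[0]]));u=np.array([np.cos(yaw),np.sin(yaw)]);n=np.array([-u[1],u[0]])
print("yaw",np.degrees(yaw),"width",(a[2:]-b[2:])@n, "front u",f[2:]@u)
lat=(a[2:]+b[2:])@n/2;fr=f[2:]@u
print("mouth from front",u*(fr+.06)+n*lat)
S=.64
for z,pts in((.058,[(304,339),(327,339),(394,339),(416,339)]),(.028,[(299,231),(425,229)])):
    for p in pts:
        q=w.on((p[0]*S,p[1]*S),z)[:2];print(z,p,q,"along from mouth",q@u-fr-.06,"lat",q@n-lat)
q=w.on((363*S,424*S),.049)[:2];print("pin",q@u-fr-.06,q@n-lat)
```

```text
yaws [-16.6207 -16.7894] [0.4763 0.1016] [0.4969 0.1546]
front dir 72.951256 [0.4561 0.1381]
yaw -16.705051 width -0.05672496 front u 0.3971141
mouth from front [0.5133 0.1201]
0.058 (304, 339) [0.5028 0.0802] along from mouth 0.0014091144737615746 lat -0.041260539559027226
0.058 (327, 339) [0.5076 0.0969] along from mouth 0.0012286895039513857 lat -0.023833194575444083
0.058 (394, 339) [0.5216 0.1444] along from mouth 0.0009988985596013356 lat 0.02568395655164485
0.058 (416, 339) [0.5263 0.1599] along from mouth 0.001016432468168793 lat 0.041802981760653446
0.028 (299, 231) [0.4285 0.0968] along from mouth -0.07451931523341793 lat -0.04664385233113505
0.028 (425, 229) [0.4553 0.1885] along from mouth -0.07521141500152873 lat 0.04884857463330383
pin 0.08099468608236288 -0.00031793386793110834
```

Emit:
move_arm(commands=[[[-13.7, -34.3, 6], [0, 0, -0.291], 8.5], [[-13.7, -34.3, 6], [0, 0, -0.291], 8.5], [[-13.7, -34.3, 6], [0, 0, -0.291], 8.5], [[-13.7, -34.3, 6], [0, 0, -0.291], 8.5], [[-13.7, -34.3, 6], [0, 0, -0.291], 8.5], [[-13.7, -34.3, 6], [0, 0, -0.291], 8.5], [[-13.7, -34.3, 6], [0, 0, -0.291], 8.5], [[-13.7, -34.3, 6], [0, 0, -0.291], 8.5]])

```text
t: 2.28
eef_pos: [0.5058, -0.1968, 0.1709]
orientation: [[-1.0, -0.01, -0.001], [-0.01, 1.0, 0.001], [0.001, 0.001, -1.0]]
contact_force: [-0.2, 1.7, -0.1]
opening: 0.99
finger_force: 0.0
```

Emit:
move_arm(commands=[[[0, 0, 0], [0, 0, 0], 8.5], [[0, 0, 0], [0, 0, 0], 8.5]])

```text
t: 2.52
eef_pos: [0.5061, -0.1966, 0.1716]
orientation: [[-1.0, -0.012, 0.001], [-0.012, 1.0, 0.0], [-0.001, 0.0, -1.0]]
contact_force: [-0.2, -0.2, -0.2]
opening: 0.997
finger_force: 0.0
```

Run:
```python
from h import *
np.set_printoptions(precision=4,suppress=True)
w,st=wrist();print(st["eef_pos"],st["orientation"][1],st["contact_force"])
np.savez("w2.npz",R=w.R,o=w.o,f=w.f,p=[w.fx,w.cx,w.cy])
cv2.imwrite("pics/e.png",cv2.resize(w.f[:,:,::-1],(800,600)))
```

```text
[ 0.5061 -0.1966  0.1716] [-0.0121  0.9999  0.0004] [-0.2198 -0.1504 -0.2265]
```

View pics/e.png

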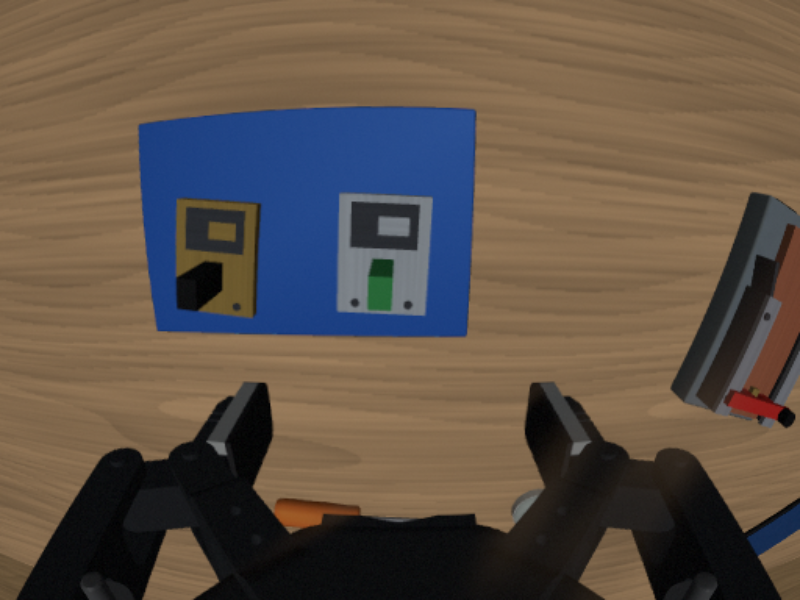

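The wrist view shows the aluminium plate's corners at about (340,193), (432,197), (426,315) and (337,312). The green handle's top face is around (380,293), between the fingers.

Run:
```python
from h import *
np.set_printoptions(precision=4,suppress=True)
d=np.load("w2.npz")
w=Cam.__new__(Cam);w.R,w.o,w.f=d["R"],d["o"],d["f"];w.fx,w.cx,w.cy=d["p"];w.fy=w.fx;w.fish=True;w.hsv=cv2.cvtColor(w.f,cv2.COLOR_RGB2HSV)
S=.64
m=cv2.bitwise_not(w.mask((100,120,40),(130,255,255)));k=np.zeros_like(m);k[115:212,205:285]=255
c=big(m&k)
P=np.array([w.on(p,.016)[:2] for p in c[:,0]],np.float32)*1000
r=cv2.minAreaRect(P);print("plate",r);print(cv2.boxPoints(r))
for n,lo in(("all",40),("top",110)):
    g=w.mask((45,100,lo),(80,255,255),(225,150,260,205));c=big(g);print(n,cv2.boundingRect(c))
    r=cv2.minAreaRect(np.array([w.on(p,.062)[:2] for p in c[:,0]],np.float32)*1000);print(r)
```

```text
plate ((492.628173828125, -207.29747009277344), (60.01078796386719, 80.92897033691406), 88.06568145751953)
[[ 451.174  -235.9199]
 [ 532.0568 -238.6516]
 [ 534.0824 -178.675 ]
 [ 453.1996 -175.9433]]
all (236, 166, 16, 33)
((499.9369201660156, -207.55096435546875), (12.817535400390625, 29.543739318847656), 87.75215148925781)Traceback (most recent call last):
  File "<stdin>", line 11, in <module>
  File "h.py", line 27, in big
    return max(cv2.findContours(m,cv2.RETR_EXTERNAL,cv2.CHAIN_APPROX_NONE)[0],key=cv2.contourArea)
ValueError: max() iterable argument is empty
```

Emit:
move_arm(commands=[[[0.16, -1.11, 5], [0, 0, 0.045], 6], [[0.16, -1.11, 8], [0, 0, 0.045], 6], [[0.16, -1.11, 11], [0, 0, 0.045], 6], [[0.16, -1.11, 13.4], [0, 0, 0.045], 6], [[0.16, -1.11, 14.4], [0, 0, 0.045], 6], [[0.16, -1.11, 14.4], [0, 0, 0.045], 6], [[0.16, -1.11, 14.4], [0, 0, 0.045], 6]])

```text
t: 3.45
eef_pos: [0.5048, -0.2097, 0.0283]
orientation: [[-0.999, 0.036, 0.001], [0.036, 0.999, -0.001], [-0.002, -0.001, -1.0]]
contact_force: [-0.1, 0.4, -0.3]
opening: 0.705
finger_force: 0.0
```

Emit:
move_arm(commands=[[[0, 0, 0], [0, 0, 0], 0.5], [[0, 0, 0], [0, 0, 0], 0.5], [[0, 0, 0], [0, 0, 0], 0.5], [[0, 0, 0], [0, 0, 0], 0.5], [[0, 0, 0], [0, 0, 0], 0.5], [[0, 0, 0], [0, 0, 0], 0.5]], squeeze=70)

```text
t: 4.2
eef_pos: [0.5045, -0.2097, 0.0279]
orientation: [[-0.999, 0.036, 0.001], [0.036, 0.999, -0.0], [-0.001, -0.0, -1.0]]
contact_force: [-0.9, 0.8, 5.8]
opening: 0.155
finger_force: 68.8
```

Emit:
move_arm(commands=[[[0, 0, -1], [0, 0, 0], 0.5], [[0, 0, -4], [0, 0, 0], 0.5], [[0, 0, -8], [0, 0, 0], 0.5], [[0, 0, -11], [0, 0, 0], 0.5], [[0, 0, -11], [0, 0, 0], 0.5]])

```text
t: 4.82
eef_pos: [0.5053, -0.2102, 0.1399]
orientation: [[-0.999, 0.036, 0.004], [0.036, 0.999, -0.002], [-0.004, -0.002, -1.0]]
contact_force: [-0.3, 0.4, -1.7]
opening: 0.156
finger_force: 68.2
```

Run:
```python
from h import *
w,st=wrist();print({k:np.round(st[k],4).tolist() for k in("eef_pos","orientation","contact_force","opening")})
R=np.array(st["orientation"]);p=np.array(st["eef_pos"])
t=np.array([.4834,.130,.105]);print("shift cm",R.T@(t-p)*100,"rz",-np.radians(163.2-np.degrees(np.arctan2(R[1,0],R[0,0]))%360))
np.savez("w3.npz",R=w.R,o=w.o,f=w.f,p=[w.fx,w.cx,w.cy],tp=p,tR=R)
cv2.imwrite("pics/f.png",cv2.resize(w.f[:,:,::-1],(800,600)))
```

```text
{'eef_pos': [0.5053, -0.2102, 0.1399], 'orientation': [[-0.9993, 0.036, 0.0043], [0.036, 0.9994, -0.0018], [-0.0044, -0.0016, -1.0]], 'contact_force': [-0.2609, 0.4022, -1.6947], 'opening': 0.1555}
shift cm [ 3.42992403 33.91981888  3.41473175] rz 0.2572226743666134
```

View pics/f.png

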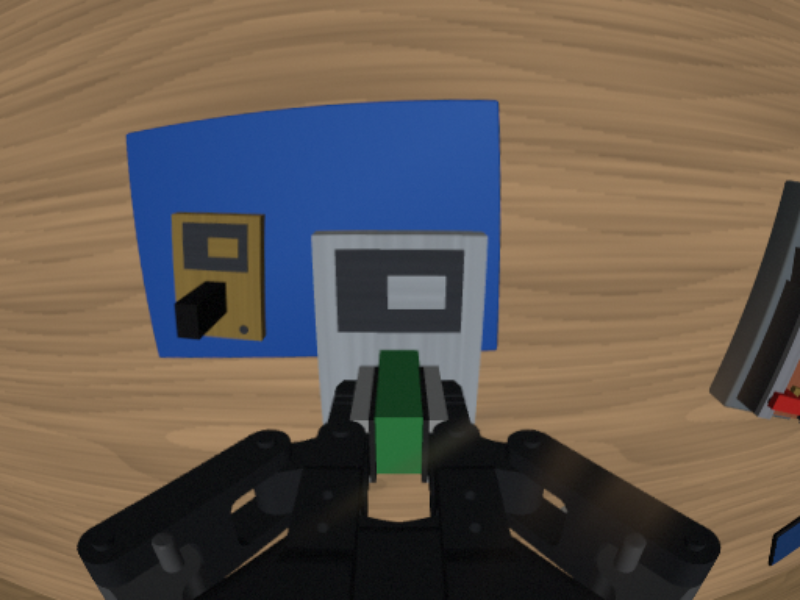

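The plate is held straight and lifted, with its rear top corners at about (313,237) and (487,237). I'll compute its offset in the hand.

Run:
```python
from h import *
np.set_printoptions(precision=4,suppress=True)
d=np.load("w3.npz")
w=Cam.__new__(Cam);w.R,w.o=d["R"],d["o"];w.fx,w.cx,w.cy=d["p"];w.fy=w.fx;w.fish=True
S=.64
for z in(.128,):
  for p in((313,237),(487,237),(321,380),(481,380)):
    q=w.on((p[0]*S,p[1]*S),z);print(p,"tool",d["tR"].T@(q-d["tp"])*1000)
```

```text
(313, 237) tool [ 50.7153 -29.3327  11.6804]
(487, 237) tool [50.6716 29.5143 11.5839]
(321, 380) tool [ -3.2134 -29.5602  11.9172]
(481, 380) tool [-3.2969 30.4978 11.8189]
```

Emit:
move_arm(commands=[[[3.4, 33.9, 0], [0, 0, 0.257], 0.5], [[3.4, 33.9, 0], [0, 0, 0.257], 0.5], [[3.4, 33.9, 0], [0, 0, 0.257], 0.5], [[3.4, 33.9, 0], [0, 0, 0.257], 0.5], [[3.4, 33.9, 0], [0, 0, 0.257], 0.5], [[3.4, 33.9, 0], [0, 0, 0.257], 0.5], [[3.4, 33.9, 0], [0, 0, 0.257], 0.5], [[3.4, 33.9, 0], [0, 0, 0.257], 0.5]])

```text
t: 5.88
eef_pos: [0.4817, 0.1294, 0.1364]
orientation: [[-0.957, 0.289, -0.002], [0.289, 0.957, -0.001], [0.001, -0.002, -1.0]]
contact_force: [0.2, -0.3, -1.9]
opening: 0.151
finger_force: 68.5
```

The plate sits centred in the hand (sides ±29.5 mm, rear edge 51 mm behind the grip) and level. I'll lower it onto the open front end.

Emit:
move_arm(commands=[[[0, 0.07, 3], [0, 0, 0], 0.5], [[0, 0.07, 5], [0, 0, 0], 0.5], [[0, 0.07, 6], [0, 0, 0], 0.5], [[0, 0.07, 6.4], [0, 0, 0], 0.5], [[0, 0.07, 6.4], [0, 0, 0], 0.5], [[0, 0.07, 6.4], [0, 0, 0], 0.5]])

```text
t: 6.62
eef_pos: [0.4829, 0.1311, 0.0739]
orientation: [[-0.957, 0.289, 0.001], [0.289, 0.957, 0.0], [-0.001, 0.001, -1.0]]
contact_force: [0.2, 1.0, -2.0]
opening: 0.152
finger_force: 68.6
```

Run:
```python
from h import *
w,st=wrist();print({k:np.round(st[k],4).tolist() for k in("eef_pos","orientation","contact_force","wrist_torque")})
np.savez("w4.npz",R=w.R,o=w.o,f=w.f,p=[w.fx,w.cx,w.cy],tp=st["eef_pos"],tR=st["orientation"])
cv2.imwrite("pics/g.png",cv2.resize(w.f[:,:,::-1],(800,600)))
```

```text
{'eef_pos': [0.4829, 0.1311, 0.0739], 'orientation': [[-0.9574, 0.2888, 0.0011], [0.2888, 0.9574, 0.0003], [-0.0009, 0.0006, -1.0]], 'contact_force': [0.18, 0.9638, -1.9992], 'wrist_torque': [0.0505, -0.0344, 0.0204]}
```

View pics/g.png

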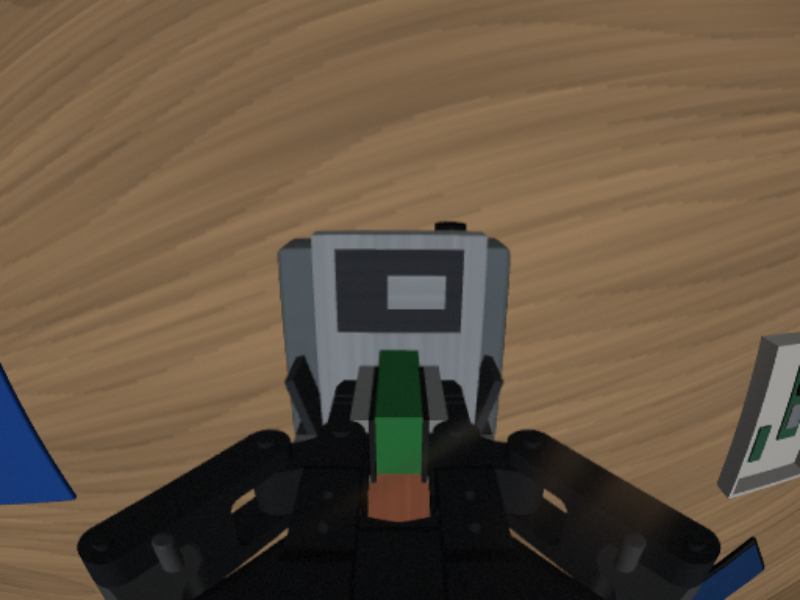

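The plate is over the front end between the black flared guides (left 287-318, right 480-502 px). The body edges at about 279 and 509 suggest it may sit 1-2 mm to the +y side, so I'll check.

Run:
```python
from h import *
np.set_printoptions(precision=4,suppress=True)
d=np.load("w4.npz")
w=Cam.__new__(Cam);w.R,w.o,f=d["R"],d["o"],d["f"];w.fx,w.cx,w.cy=d["p"];w.fy=w.fx;w.fish=True
S=.64
sub=lambda p,z:d["tR"].T@(w.on((p[0]*S,p[1]*S),z)-d["tp"])*1000
for z,ps in((.028,((280,258),(508,258),(290,330),(504,330))),(.062,((313,237),(487,237),(320,360),(481,360))),(.058,((293,358),(497,358))),(.048,((287,358),(502,358)))):
  print(z,[sub(p,z)[:2].tolist() for p in ps])
g=cv2.cvtColor(f,cv2.COLOR_RGB2GRAY)
for r in(165,180,195,205):print(r,g[r,172:210].tolist(),g[r,300:332].tolist())
```

```text
0.028 [[36.02520881794919, -50.223795398670504], [35.82211889282811, 45.901367068395565], [3.497089273036572, -48.17304854961714], [3.3504828626341356, 46.346848939464316]]
0.062 [[50.58584388709605, -29.153397653048167], [50.5192738482012, 29.772995378132443], [5.027147608869908, -29.15395263312864], [4.896324108603167, 30.133774697874493]]
0.058 [[3.8178345572579753, -40.34705670294607], [3.733490129613187, 37.08879959279667]]
0.048 [[-0.8770861039876523, -45.40601450702727], [-0.9629444020891494, 41.54852381303118]]
165 [110, 112, 111, 109, 109, 87, 71, 75, 81, 83, 82, 83, 83, 84, 84, 83, 83, 84, 82, 84, 82, 82, 84, 82, 84, 84, 84, 100, 121, 123, 121, 122, 122, 122, 124, 124, 125, 127] [124, 122, 123, 124, 123, 124, 124, 124, 123, 125, 123, 106, 85, 84, 86, 84, 85, 85, 83, 84, 85, 84, 83, 83, 78, 73, 87, 120, 121, 122, 122, 122]
180 [118, 118, 117, 116, 117, 117, 93, 74, 75, 80, 81, 82, 82, 82, 82, 82, 83, 83, 83, 84, 82, 83, 84, 81, 82, 82, 83, 83, 101, 121, 123, 122, 123, 123, 122, 123, 124, 126] [122, 122, 123, 124, 123, 124, 124, 123, 122, 122, 111, 83, 83, 83, 82, 83, 84, 83, 84, 83, 84, 83, 85, 79, 73, 71, 117, 116, 116, 115, 115, 113]
195 [117, 118, 116, 115, 114, 113, 113, 113, 69, 76, 81, 85, 83, 85, 84, 84, 83, 85, 83, 83, 85, 83, 83, 82, 82, 82, 82, 82, 84, 113, 121, 122, 123, 124, 123, 122, 122, 125] [122, 123, 124, 123, 124, 124, 123, 122, 124, 114, 80, 82, 81, 80, 81, 81, 81, 82, 82, 83, 81, 81, 77, 72, 59, 108, 108, 109, 108, 109, 108, 109]
205 [109, 109, 108, 108, 107, 107, 108, 106, 109, 72, 77, 81, 82, 82, 82, 82, 81, 82, 82, 82, 82, 82, 84, 81, 82, 82, 82, 82, 83, 93, 121, 123, 123, 123, 123, 122, 123, 124] [122, 123, 122, 125, 122, 125, 123, 124, 116, 89, 81, 81, 81, 81, 81, 81, 83, 83, 82, 83, 84, 78, 72, 72, 116, 116, 116, 117, 116, 116, 115, 114]
```

Body and guide centres lie about 1.7 mm to the -y side of the plate, so I'll shift by that and lower to contact.

Emit:
move_arm(commands=[[[0, -0.17, 0], [0, 0, 0], 0.5], [[0, -0.17, 0.3], [0, 0, 0], 0.5], [[0, -0.17, 0.5], [0, 0, 0], 0.5], [[0, -0.17, 0.6], [0, 0, 0], 0.5], [[0, -0.17, 0.6], [0, 0, 0], 0.5]])

```text
t: 7.3
eef_pos: [0.4819, 0.1295, 0.0674]
orientation: [[-0.957, 0.289, -0.0], [0.289, 0.957, -0.0], [0.0, -0.0, -1.0]]
contact_force: [-1.3, -0.9, 2.0]
opening: 0.149
finger_force: 69.1
```

Emit:
move_arm(commands=[[[0, 0, 0.1], [0, 0, 0], 0.5], [[0, 0, 0.2], [0, 0, 0], 0.5], [[0, 0, 0.2], [0, 0, 0], 0.5]])

```text
t: 7.68
eef_pos: [0.4819, 0.1295, 0.0656]
orientation: [[-0.957, 0.289, 0.0], [0.289, 0.957, 0.0], [-0.0, 0.0, -1.0]]
contact_force: [-2.6, -1.1, 6.9]
opening: 0.158
finger_force: 69.5
```

Emit:
move_arm(commands=[[[0, 0, 0.1], [0, 0, 0], 0.5], [[0, 0, 0.2], [0, 0, 0], 0.5], [[0, 0, 0.3], [0, 0, 0], 0.5], [[0, 0, 0.3], [0, 0, 0], 0.5], [[0, 0, 0.3], [0, 0, 0], 0.5]])

```text
t: 8.3
eef_pos: [0.4819, 0.1295, 0.0631]
orientation: [[-0.957, 0.289, 0.0], [0.289, 0.957, 0.0], [-0.0, 0.0, -1.0]]
contact_force: [-5.0, -0.8, 13.4]
opening: 0.151
finger_force: 70.5
```

Emit:
move_arm(commands=[[[0, 0, 0.07], [0, 0, 0], 0.5], [[-0.2, 0, 0.07], [0, 0, 0], 0.5], [[-0.4, 0, 0.07], [0, 0, 0], 0.5], [[-0.6, 0, 0.07], [0, 0, 0], 0.5], [[-0.8, 0, 0.07], [0, 0, 0], 0.5], [[-1.0, 0, 0.07], [0, 0, 0], 0.5]])

```text
t: 9.05
eef_pos: [0.4909, 0.1276, 0.0625]
orientation: [[-0.958, 0.288, -0.001], [0.288, 0.958, 0.001], [0.001, 0.001, -1.0]]
contact_force: [-7.3, 1.9, 14.9]
opening: 0.15
finger_force: 71.0
```

Emit:
move_arm(commands=[[[-0.3, 0, 0], [0, 0, 0], 0.5], [[-0.6, 0, 0], [0, 0, 0], 0.5], [[-0.9, 0, 0], [0, 0, 0], 0.5], [[-1.2, 0, 0], [0, 0, 0], 0.5], [[-1.5, 0, 0], [0, 0, 0], 0.5]])

```text
t: 9.68
eef_pos: [0.5053, 0.1233, 0.0625]
orientation: [[-0.958, 0.288, -0.0], [0.288, 0.958, 0.001], [0.001, 0.001, -1.0]]
contact_force: [-6.0, 1.8, 14.8]
opening: 0.154
finger_force: 70.9
```

Emit:
move_arm(commands=[[[-0.4, 0, 0], [0, 0, 0], 0.5], [[-0.8, 0, 0], [0, 0, 0], 0.5], [[-1.2, 0, 0], [0, 0, 0], 0.5], [[-1.6, 0, 0], [0, 0, 0], 0.5], [[-2.0, 0, 0], [0, 0, 0], 0.5], [[-2.4, 0, 0], [0, 0, 0], 0.5], [[-2.4, 0, 0], [0, 0, 0], 0.5]])

```text
t: 10.55
eef_pos: [0.5291, 0.1163, 0.0627]
orientation: [[-0.958, 0.288, 0.001], [0.288, 0.958, 0.001], [-0.0, 0.001, -1.0]]
contact_force: [-4.4, 1.8, 14.0]
opening: 0.153
finger_force: 70.9
```

Emit:
move_arm(commands=[[[-0.3, 0, 0], [0, 0, 0], 0.5], [[-0.6, 0, 0], [0, 0, 0], 0.5], [[-0.9, 0, 0], [0, 0, 0], 0.5], [[-1.2, 0, 0], [0, 0, 0], 0.5], [[-1.5, 0, 0], [0, 0, 0], 0.5], [[-1.7, 0, 0], [0, 0, 0], 0.5], [[-1.7, 0, 0], [0, 0, 0], 0.5]])

```text
t: 11.42
eef_pos: [0.545, 0.1114, 0.0627]
orientation: [[-0.958, 0.288, 0.0], [0.288, 0.958, 0.001], [0.0, 0.001, -1.0]]
contact_force: [-4.8, 1.3, 14.1]
opening: 0.153
finger_force: 70.9
```

Emit:
move_arm(commands=[[[-0.2, 0, 0], [0, 0, 0], 0.5], [[-0.4, 0, 0], [0, 0, 0], 0.5], [[-0.6, 0, 0], [0, 0, 0], 0.5], [[-0.8, 0, 0], [0, 0, 0], 0.5], [[-1.0, 0, 0], [0, 0, 0], 0.5], [[-1.0, 0, 0], [0, 0, 0], 0.5]])

```text
t: 12.18
eef_pos: [0.5546, 0.1086, 0.0627]
orientation: [[-0.958, 0.288, 0.0], [0.288, 0.958, 0.001], [0.0, 0.001, -1.0]]
contact_force: [-4.8, 2.0, 14.7]
opening: 0.159
finger_force: 70.9
```

Emit:
move_arm(commands=[[[-0.15, 0, 0], [0, 0, 0], 0.5], [[-0.3, 0, 0], [0, 0, 0], 0.5], [[-0.45, 0, 0], [0, 0, 0], 0.5], [[-0.6, 0, 0], [0, 0, 0], 0.5], [[-0.6, 0, 0], [0, 0, 0], 0.5]])

```text
t: 12.8
eef_pos: [0.5599, 0.107, 0.0627]
orientation: [[-0.958, 0.288, -0.001], [0.288, 0.958, 0.001], [0.001, 0.001, -1.0]]
contact_force: [-7.2, 2.8, 14.8]
opening: 0.155
finger_force: 70.9
```

Emit:
move_arm(commands=[[[-0.1, 0, 0], [0, 0, 0], 0.5], [[-0.2, 0, 0], [0, 0, 0], 0.5], [[-0.2, 0, 0], [0, 0, 0], 0.5]])

```text
t: 13.18
eef_pos: [0.5615, 0.1065, 0.0626]
orientation: [[-0.958, 0.288, -0.001], [0.288, 0.958, 0.001], [0.001, 0.001, -1.0]]
contact_force: [-7.8, 1.8, 16.3]
opening: 0.154
finger_force: 71.0
```

Emit:
move_arm(commands=[[[-0.1, 0, 0], [0, 0, 0], 0.5], [[-0.1, 0, 0], [0, 0, 0], 0.5]])

```text
t: 13.42
eef_pos: [0.5615, 0.1065, 0.0625]
orientation: [[-0.958, 0.287, -0.003], [0.287, 0.958, 0.001], [0.003, 0.001, -1.0]]
contact_force: [-9.1, 2.5, 16.4]
opening: 0.151
finger_force: 71.2
```

Emit:
move_arm(commands=[[[-0.1, 0, 0], [0, 0, 0], 0.5], [[-0.2, 0, 0], [0, 0, 0], 0.5], [[-0.2, 0, 0], [0, 0, 0], 0.5]])

```text
t: 13.8
eef_pos: [0.5617, 0.1065, 0.0622]
orientation: [[-0.958, 0.287, -0.006], [0.287, 0.958, 0.002], [0.006, -0.0, -1.0]]
contact_force: [-13.8, 3.6, 19.7]
opening: 0.153
finger_force: 71.4
```

Run:
```python
from h import *
w,st=wrist();print({k:np.round(st[k],4).tolist() for k in("eef_pos","orientation","contact_force","wrist_torque")})
cv2.imwrite("pics/i.png",cv2.resize(w.f[:,:,::-1],(800,600)))
np.savez("w5.npz",R=w.R,o=w.o,f=w.f,p=[w.fx,w.cx,w.cy],tp=st["eef_pos"],tR=st["orientation"])
```

```text
{'eef_pos': [0.5617, 0.1065, 0.0622], 'orientation': [[-0.958, 0.2867, -0.0059], [0.2867, 0.958, 0.0016], [0.0061, -0.0002, -1.0]], 'contact_force': [-13.8211, 3.6139, 19.7179], 'wrist_torque': [0.8455, 2.791, 0.0263]}
```

View pics/i.png

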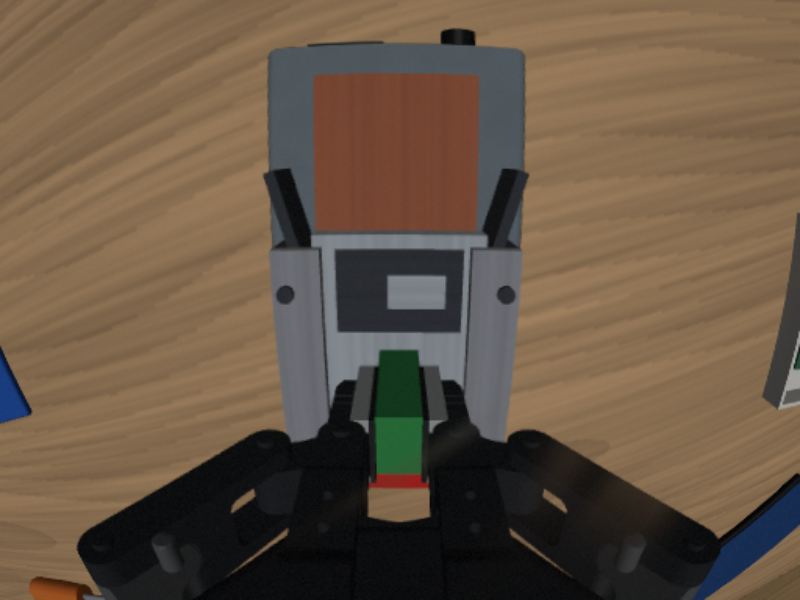

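The plate is under both lips, its rear edge at row 234 just before the lip starts at row 248, and it is centred. Forward motion has stopped firmly. I'll check the position against the stop seen in the earlier picture.

Run:
```python
from h import *
np.set_printoptions(precision=4,suppress=True)
S=.64
def load(n):
    d=np.load(n);w=Cam.__new__(Cam);w.R,w.o,w.f=d["R"],d["o"],d["f"];w.fx,w.cx,w.cy=d["p"];w.fy=w.fx;w.fish=True;return w
y=np.radians(-16.75);u=np.array([np.cos(y),np.sin(y)]);m=np.array([.514,.1208])
w=load("w1.npz")
lip=w.on((360*S,339*S),.058)[:2]@u
for p,zs in(((363,416),(.043,.047,.051)),((363,431),(.043,.049,.055,.062,.068))):
    print(p,[(z,round((w.on((p[0]*S,p[1]*S),z)[:2]@u-lip)*1000,1)) for z in zs])
w=load("w5.npz")
lip=w.on((297*S,248*S),.058)[:2]@u;lip2=w.on((497*S,247*S),.058)[:2]@u
print("rear vs lip",(w.on((400*S,236*S),.0515)[:2]@u-np.array([lip,lip2]))*1000)
print("copper front vs rear", (w.on((400*S,74*S),.0455)[:2]@u-lip)*1000)
a=load("w1.npz").f
cv2.imwrite("pics/j.png",cv2.resize(a[195:295,180:290,::-1],(660,600),interpolation=cv2.INTER_CUBIC))
```

```text
(363, 416) [(0.043, np.float64(75.8)), (0.047, np.float64(73.3)), (0.051, np.float64(70.8))]
(363, 431) [(0.043, np.float64(91.0)), (0.049, np.float64(87.0)), (0.055, np.float64(82.9)), (0.062, np.float64(78.2)), (0.068, np.float64(74.2))]
rear vs lip [-2.5612 -2.2287]
copper front vs rear -57.611806923325624
```

View pics/j.png

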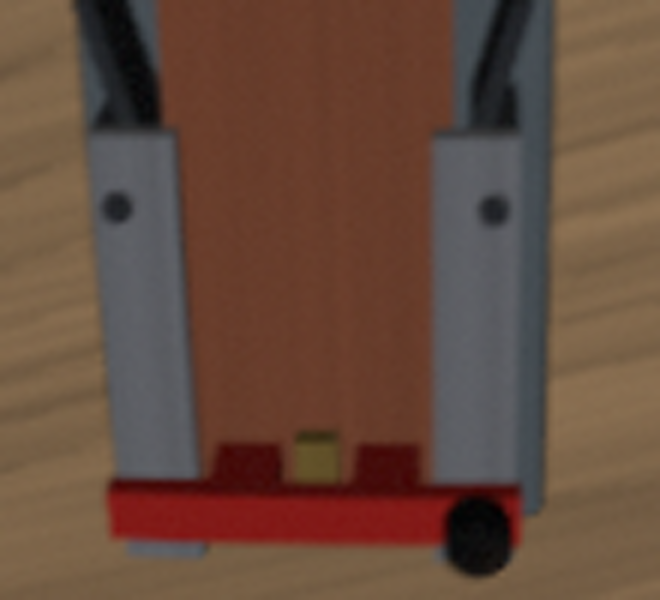

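In the close-up the pin tip is at crop (317,435) and the stop's dark red face at row 444. That puts the pin tip at 71-73 mm and the face at about 76-78 mm. The plate's leading end is now at 77.6 mm, with force rising sharply at no motion, so the pin is fully in. I'll ease the push slightly and let the lips take over before releasing.

Emit:
move_arm(commands=[[[0.1, 0, -0.1], [0, 0, 0], 0.5], [[0.1, 0, -0.2], [0, 0, 0], 0.5], [[0.1, 0, -0.25], [0, 0, 0], 0.5], [[0.1, 0, -0.25], [0, 0, 0], 0.5]])

```text
t: 14.35
eef_pos: [0.5616, 0.1064, 0.0641]
orientation: [[-0.958, 0.287, -0.005], [0.287, 0.958, 0.001], [0.005, -0.0, -1.0]]
contact_force: [-9.8, 3.6, 9.8]
opening: 0.157
finger_force: 70.3
```

Emit:
move_arm(commands=[[[0, 0, -0.1], [0, 0, 0], 0.5], [[0, 0, -0.2], [0, 0, 0], 0.5], [[0, 0, -0.2], [0, 0, 0], 0.5]])

```text
t: 14.72
eef_pos: [0.5615, 0.1065, 0.0649]
orientation: [[-0.958, 0.287, -0.005], [0.287, 0.958, 0.001], [0.006, -0.0, -1.0]]
contact_force: [-6.4, 3.9, -0.6]
opening: 0.157
finger_force: 68.7
```

The lips now hold the plate down and a light forward push remains. Releasing.

Emit:
move_arm(commands=[[[0, 0, 0], [0, 0, 0], 0.8], [[0, 0, 0], [0, 0, 0], 2.5], [[0, 0, 0], [0, 0, 0], 4], [[0, 0, 0], [0, 0, 0], 4], [[0, 0, 0], [0, 0, 0], 4]], squeeze=20)

```text
t: 15.35
eef_pos: [0.5646, 0.1045, 0.0662]
orientation: [[-0.957, 0.289, 0.0], [0.289, 0.957, -0.0], [-0.0, 0.0, -1.0]]
contact_force: [-1.0, 0.0, 0.0]
opening: 0.468
finger_force: 0.0
```

Run:
```python
from h import *
st=robot.read_state();print({k:np.round(st[k],4).tolist() for k in("t","eef_pos","contact_force","opening","finger_force")})
```

```text
{'t': 15.35, 'eef_pos': [0.5646, 0.1045, 0.0662], 'contact_force': [-0.9501, 0.0368, 0.0021], 'opening': 0.4675, 'finger_force': 0.0}
```

Emit:
move_arm(commands=[[[0, 0, -2], [0, 0, 0], 4], [[0, 0, -6], [0, 0, 0], 4], [[1, 0, -10], [0, 0, 0], 4], [[3, 0, -14], [0, 0, 0], 4], [[5, 0, -14], [0, 0, 0], 4], [[5, 0, -14], [0, 0, 0], 4], [[5, 0, -14], [0, 0, 0], 4]])

```text
t: 16.23
eef_pos: [0.5169, 0.1187, 0.2059]
orientation: [[-0.957, 0.289, 0.0], [0.289, 0.957, -0.0], [-0.0, -0.0, -1.0]]
contact_force: [1.2, 0.4, 0.6]
opening: 0.468
finger_force: 0.0
```

Run:
```python
from h import *
w,st=wrist();print(np.round(st["eef_pos"],4),np.round(st["contact_force"],2))
np.savez("w6.npz",R=w.R,o=w.o,f=w.f,p=[w.fx,w.cx,w.cy])
cv2.imwrite("pics/k.png",cv2.resize(w.f[110:330,130:390,::-1],(709,600),interpolation=cv2.INTER_CUBIC))
```

```text
[0.5169 0.1187 0.2059] [1.22 0.43 0.6 ]
```

View pics/k.png

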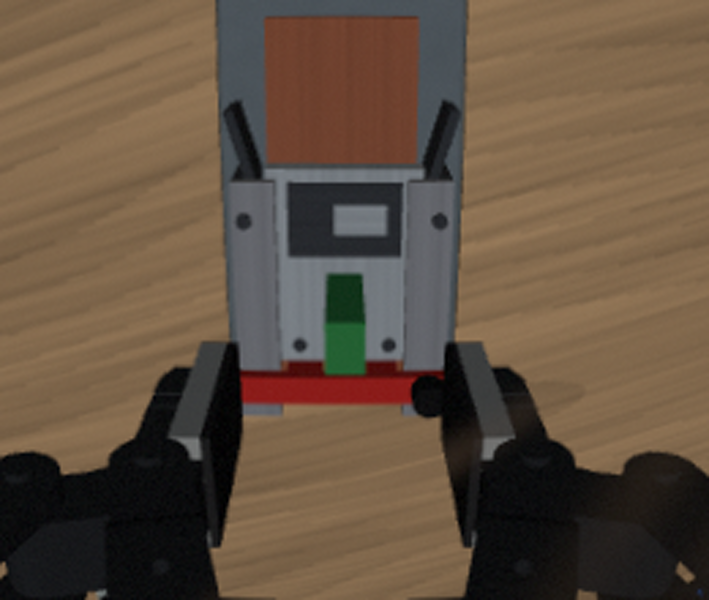

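Released, the plate lies square under both lips: rear edge at crop row 168, lip starts at row 181, leading end against the red stop at row 365. One numeric check that it has not backed off.

Run:
```python
from h import *
y=np.radians(-16.75);u=np.array([np.cos(y),np.sin(y)])
d=np.load("w6.npz");w=Cam.__new__(Cam);w.R,w.o,w.f=d["R"],d["o"],d["f"];w.fx,w.cx,w.cy=d["p"];w.fy=w.fx;w.fish=True
k=260/709
pt=lambda x,r,z:w.on((130+x*k,110+r*k),z)[:2]@u*1000
lip=(pt(252,181,.058)+pt(432,181,.058))/2
print("rear L/R",pt(280,168,.053)-lip,pt(405,168,.053)-lip)
for x in(295,310,380,393):
    c=int(130+x*k);print(x,[(r,round(pt(x,(r-110)/k,.053)-lip,1),w.f[r,c].tolist()) for r in range(238,250)])
```

```text
rear L/R -3.7427563298379596 -3.6481410948663324
295 [(238, np.float64(71.5), [86, 90, 95]), (239, np.float64(72.7), [112, 118, 124]), (240, np.float64(74.0), [120, 126, 132]), (241, np.float64(75.2), [111, 108, 112]), (242, np.float64(76.5), [86, 56, 59]), (243, np.float64(77.7), [73, 11, 9]), (244, np.float64(79.0), [74, 14, 9]), (245, np.float64(80.3), [73, 12, 7]), (246, np.float64(81.5), [71, 9, 6]), (247, np.float64(82.8), [73, 8, 9]), (248, np.float64(84.1), [104, 21, 19]), (249, np.float64(85.4), [137, 28, 26])]
310 [(238, np.float64(71.5), [119, 125, 132]), (239, np.float64(72.7), [120, 126, 132]), (240, np.float64(73.9), [120, 126, 132]), (241, np.float64(75.2), [112, 109, 113]), (242, np.float64(76.4), [88, 60, 62]), (243, np.float64(77.7), [72, 11, 9]), (244, np.float64(79.0), [74, 14, 10]), (245, np.float64(80.2), [72, 11, 10]), (246, np.float64(81.5), [75, 16, 14]), (247, np.float64(82.8), [73, 13, 12]), (248, np.float64(84.1), [101, 16, 15]), (249, np.float64(85.4), [136, 27, 25])]
380 [(238, np.float64(71.5), [119, 125, 130]), (239, np.float64(72.8), [119, 125, 130]),
[... 181 characters left out ...]
9.1), [74, 11, 10]), (245, np.float64(80.3), [74, 14, 13]), (246, np.float64(81.6), [73, 11, 12]), (247, np.float64(82.9), [74, 15, 11]), (248, np.float64(84.2), [102, 19, 15]), (249, np.float64(85.4), [136, 27, 25])]
393 [(238, np.float64(71.6), [92, 96, 101]), (239, np.float64(72.8), [113, 119, 125]), (240, np.float64(74.1), [116, 122, 127]), (241, np.float64(75.3), [108, 103, 107]), (242, np.float64(76.6), [84, 52, 55]), (243, np.float64(77.8), [75, 16, 15]), (244, np.float64(79.1), [74, 14, 12]), (245, np.float64(80.4), [73, 10, 9]), (246, np.float64(81.6), [74, 13, 10]), (247, np.float64(82.9), [73, 8, 10]), (248, np.float64(84.2), [104, 20, 17]), (249, np.float64(85.5), [136, 27, 24])]
```

Run:
```python
from h import *
y=np.radians(-16.75);u=np.array([np.cos(y),np.sin(y)])
for n,cr,cl,r0,r1,zp in(("w5",(207,300),(188,312),140,172,.0518),("w6",(235,272),(225,290),160,186,.053)):
    d=np.load(n+".npz");w=Cam.__new__(Cam);w.R,w.o,w.f=d["R"],d["o"],d["f"];w.fx,w.cx,w.cy=d["p"];w.fy=w.fx;w.fish=True
    g=cv2.cvtColor(w.f,cv2.COLOR_RGB2GRAY)
    for c in(*cr,*cl):print(n,c,r0,np.median(g[r0:r1,c-1:c+2],axis=1).astype(int).tolist())
    print("mm/row",(w.on((256,165),zp)-w.on((256,164),zp))[:2]@u*1000)
```

```text
w5 207 140 [82, 83, 83, 83, 83, 83, 82, 80, 76, 76, 107, 131, 131, 132, 131, 130, 132, 131, 131, 132, 131, 131, 131, 131, 132, 130, 130, 130, 130, 131, 129, 130]
w5 300 140 [81, 80, 83, 82, 80, 81, 81, 80, 77, 76, 100, 127, 131, 131, 131, 131, 131, 131, 123, 121, 120, 120, 119, 119, 120, 121, 103, 99, 101, 102, 102, 103]
w5 188 140 [15, 17, 15, 13, 16, 17, 15, 16, 17, 28, 35, 40, 40, 40, 41, 41, 42, 45, 55, 67, 92, 108, 108, 107, 107, 107, 109, 108, 108, 108, 108, 107]
w5 312 140 [20, 18, 20, 17, 17, 19, 18, 19, 19, 19, 32, 49, 55, 57, 59, 53, 45, 45, 56, 69, 96, 108, 107, 107, 108, 107, 107, 107, 108, 108, 108, 109]
mm/row 0.5370569190499769
w6 235 160 [77, 77, 77, 78, 78, 77, 77, 77, 78, 75, 71, 78, 113, 124, 124, 123, 105, 70, 71, 70, 71, 73, 72, 71, 70, 71]
w6 272 160 [74, 74, 75, 75, 75, 75, 74, 75, 74, 75, 69, 74, 107, 118, 118, 118, 112, 40, 39, 39, 41, 38, 42, 40, 41, 52]
w6 225 160 [81, 80, 81, 80, 80, 82, 73, 66, 58, 45, 33, 25, 26, 24, 24, 38, 62, 96, 98, 97, 98, 98, 97, 98, 98, 97]
w6 290 160 [16, 17, 19, 17, 21, 30, 37, 38, 39, 38, 38, 38, 39, 36, 38, 43, 69, 100, 99, 99, 100, 99, 99, 98, 99, 99]
mm/row 1.0391169360004415
```

Run:
```python
from h import *
y=np.radians(-16.75);u=np.array([np.cos(y),np.sin(y)])
for n,rr,rl,cs,zs in(("w5",149.8,159.7,((207,300),(188,312)),(.051,.0518,.0525)),("w6",171.6,176.4,((235,272),(225,290)),(.0525,.053,.0535))):
    d=np.load(n+".npz");w=Cam.__new__(Cam);w.R,w.o=d["R"],d["o"];w.fx,w.cx,w.cy=d["p"];w.fy=w.fx;w.fish=True
    A=lambda c,r,z:w.on((c,r),z)[:2]@u*1000
    lip=np.mean([A(c,rl,.058) for c in cs[1]])
    print(n,[(z,round(np.mean([A(c,rr,z) for c in cs[0]])-lip,2)) for z in zs], "abs rear",np.mean([A(c,rr,zs[1]) for c in cs[0]]))
```

```text
w5 [(0.051, np.float64(-3.84)), (0.0518, np.float64(-3.97)), (0.0525, np.float64(-4.08))] abs rear 455.4437092692099
w6 [(0.0525, np.float64(-3.6)), (0.053, np.float64(-3.73)), (0.0535, np.float64(-3.85))] abs rear 455.6886441695889
```

The plate has not backed off: its rear edge was at -4.0 mm before release and is at -3.7 mm now. Handing in.

```bash
python3 -c "
from plant import robot
print(robot.job_done())"
```

```text
the job is handed in; nothing more can be done
None
```

The aluminium plate is on the heater under both keeper lips, pushed against the red stop until it halted firmly (pin travel not directly measured), then released; the job is handed in at about 16 s, result not reported back.

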